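Tumble the bearing housing off the step

ROBOT

A 7-joint arm with a two-finger parallel gripper is mounted at the origin on a cart in front of the work surface, level with it; the furniture and walls round the work are solid. World frame = base frame: x ahead of the robot, y to its left, z up, the work surface at z = 0. Lengths are in m, angles in rad, forces in N, time in s.
With the tool pointing down it reaches from about 0.425 to 0.875 m from the base axis. Payload 4.7 kg.
Tool frame: the origin (TCP) lies midway between the tips of the shut fingers; the grasp point (between the pads) lies 19 mm behind it; z points along the fingers, y is the direction in which the jaws open and shut (so a half turn about z gives the same grasp; the last joint's range is limited). The gripper opens to 87 mm and grips with 3 to 60 N. Pads are 19 mm wide; open, the fingers measure 117 mm over their backs; the gripper's body (75 mm by 190 mm) begins 51 mm behind the grasp point.
Start: joints at [1.156, 0.321, -0.07, 1.45, 0.023, 1.371, -0.057], TCP at [0.27, -0.591, 0.223] pointing down, gripper open.
Joint ranges: [-2.86, 2.86], [-0.3, 2.09], [-1.38, 1.24], [0.06, 2.45], [-1.56, 4.7], [0.09, 2.05], [-2.69, 2.69]. Speed limits (rad/s): [2.57, 2.57, 3.14, 3.14, 3.14, 3.14, 3.14].

INTERFACE

Orientations are given as a rotation vector (axis times angle).
In Python, from bench import get_state, eyes, job gives the robot as it stands. The module is installed in compiled form; this text tells all that it offers.
- The arm moves only by the shell command python3 -m jog 'ROWS' [FORCE]. ROWS is JSON, a list that holds one entry, the list of rows, each a list of 5 numbers: the opening, from 0 (shut) to 1 (fully open), then the shift along the tool's x, y, z in units of 40 mm (1.0 is 40 mm), then the turn about the tool's z in units of 5 degrees (1.0 is 5 degrees). In form: [[[jaw, dx, dy, dz, turn], ...]]. A call has 1 to 10 rows; each row shifts and turns the commanded pose from where the row before left it, along the tool's axes as they then stand; what a row does not reach is not made up. A row lasts 1/8 s, in which the tool goes at most 62.5 mm and 10.7 degrees, less where a joint would pass 70% of its speed; a pose out of reach is approached as far as the arm can. A call is refused whole if a number of a shift passes 1 or a number of a turn 1, either way. A call with a gripper value outside its range is refused whole. The fingers move at their own pace and stop on an object; FORCE is the grip in N (left out, the last holds). Time passes only in rows, so rows that do not move let the fingers close. It gives the time, the measured TCP pose, the force and the opening at its end, in the units of the state.
- get_state(): the state, without advancing time (a new reading comes with each control period).
- eyes.get_image(name): name is "side" or "top" or "wrist"; returns (picture, depth): 480x640x3 uint8, red, green, blue; 480x640 float32, m along the optical axis (not along the pixel's ray), 0 where there is no reading.
- eyes.camera_params(name): a dict with "camera_matrix" (3x3 intrinsics, pixels), "pose" (4x4, takes a point from camera to world coordinates); the wrist camera has in their place "mount" (4x4, takes a point from camera to tool coordinates, whose origin is the TCP and whose axes are the flange's). Camera axes: x right, y down, z forward; pixel columns grow to the right and rows downward; lengths in m; the calibration is good to about 2 mm. A picture is of the moment at which its call begins: read the wrist's pose just before it. camera_params takes no time and is no camera call.
- job.close_job(): hands the job in, once; it reports no verdict.
The state is a dict: "time": time; "joint_positions": joint angles; "qd": joint speeds; "joint_torque": joint torques, N m; "position": TCP position; "tool_rot": TCP orientation; "ft_force": force on the tool from outside, world axes, zero at the start; "torque": the same for the moment, N m; "grip_width": opening from 0.0 (shut) to 1.0 (fully open).
Only numpy, scipy, OpenCV 4.12 (cv2) and the standard library are available. Lean on these libraries where they do the work, as an engineer would, in place of code of your own. Each camera call takes 0.05 s, during which the arm holds its last target. There are 200 camera calls.

TASK

Turn the bearing housing (the aluminium casting with the round black plug) bore side up, ready for its new bearing: push it forward over the steel edge of the timber step so that it tumbles a quarter turn and stands on the rubber mat with the black plug on top. Push it, do not lift it, and leave the ribbed cover casting standing where it is on the step. Leave the housing at rest.

Things in the scene. Friction and masses are not known exactly. Their poses are not given: they have to be found in the camera images.
- housing: plain aluminium block 70 (own x) x 80 (own y) x 64 mm (own z, up at the start), 0.5-0.8 kg; origin at its centre. Flush 46 mm round black plug on its -x face, toward the robot; that face is solid: push there at mid height or above. Own x points forward, within 6 deg of the step's x; its front is 14-22 mm short of the edge. Pushed slowly it tips once its centre passes the edge and lands on its +x face
- cover: cover casting, to be left alone: aluminium block of the same 70 x 80 x 64 mm, three raised ribs 7 mm high on top, no plug; origin at the block's centre. On the step beside the housing with about 56 mm gap; the two stand 68 mm left and right of the step's middle, which is which varies
- step: fixed timber step 280 mm wide (y), 130 mm deep, top 32 mm above the bench, dark steel strip on its far edge; beyond it a fixed black rubber mat 280 wide, 130 deep, 4 mm thick. Origin on the bench under the middle of the far edge; x forward over the mat (timber x -130 to 0, mat 0 to 130), y left along the edge, z up; turned up to 17 deg from the robot's x
Not all that is in view belongs to the job. Leave any turquoise look-alike of the housing alone.

How it is judged:
By the outcome, as a careful person would: the job done as asked, in the order asked, and still so for the second after the job is handed in, with the robot touching nothing.
It also fails if it takes over 32 s, if anything falls off the work surface, if the arm or the gripper's body presses on something with over 40 N, if the wrist force passes 120 N, or if a joint passes its speed limit or range.

## Working session

There is one attempt and no reset: what is moved stays moved. The work goes in short steps, Python scripts to look and compute and a shell command to move; the robot and the scene stay as the last step left them, time stands still between calls to the robot, and variables do not carry over. Pictures are saved under pics/ and viewed, about 8 in all and at most 12, crops included, and the job is handed in when it is done.

```bash
mkdir -p pics
python3 - <<'E'
from bench import get_state,eyes
import cv2,numpy as np
s=get_state();print(s)
for n in("top","side"):
    im,d=eyes.get_image(n);cv2.imwrite(f"pics/{n}0.png",im[:,:,::-1]);np.savez(f"{n}0.npz",im=im,d=d)
    print(n,eyes.camera_params(n))
a=cv2.imread("pics/top0.png");b=cv2.imread("pics/side0.png")
E
```

```text
{'time': 0.0, 'joint_positions': array([ 1.15611118,  0.32181877, -0.07008946,  1.45169843,  0.02261023,
        1.37078319, -0.05689253]), 'qd': array([-6.48586386e-06, -1.86738647e-04, -1.18262570e-03,  9.98436975e-04,
        8.07670311e-05, -9.61417910e-04,  1.91790066e-03]), 'joint_torque': array([ 3.13586479e-04, -4.91283774e+01, -4.03807629e-01, -3.12527382e+01,
       -6.38326071e-02,  4.35631745e-02,  1.82720810e-04]), 'position': array([ 0.26996869, -0.59066783,  0.22145253]), 'tool_rot': array([-3.06784482e+00, -6.68061625e-01,  8.05438647e-04]), 'ft_force': array([ 0.12106305, -0.1999841 ,  0.08607817]), 'torque': array([-0.00811394, -0.01247424, -0.00383601]), 'grip_width': 0.9976970502767721}
top {'camera_matrix': array([[434.35770678,   0.        , 324.94788428],
       [  0.        , 434.35770678, 246.43476616],
       [  0.        ,   0.        ,   1.        ]]), 'pose': array([[-0.01220712, -0.99733985,  0.07186247,  0.52478341],
       [-0.99988132,  0.0114995 , -0.01025248,  0.01333678],
       [ 0.00939883, -0.0719791 , -0.99736186,  0.91174946],
       [ 0.        ,  0.        ,  0.        ,  1.        ]])}
side {'camera_matrix': array([[598.52176172,   0.        , 318.94527597],
       [  0.        , 598.52176172, 236.13911744],
       [  0.        ,   0.        ,   1.        ]]), 'pose': array([[-0.90105203, -0.24261914,  0.3595013 ,  0.28396242],
       [-0.4332272 ,  0.5426293 , -0.71963021,  0.61256043],
       [-0.02047987, -0.80417001, -0.59404644,  0.6024012 ],
       [ 0.        ,  0.        ,  0.        ,  1.        ]])}
```

View pics/top0.png

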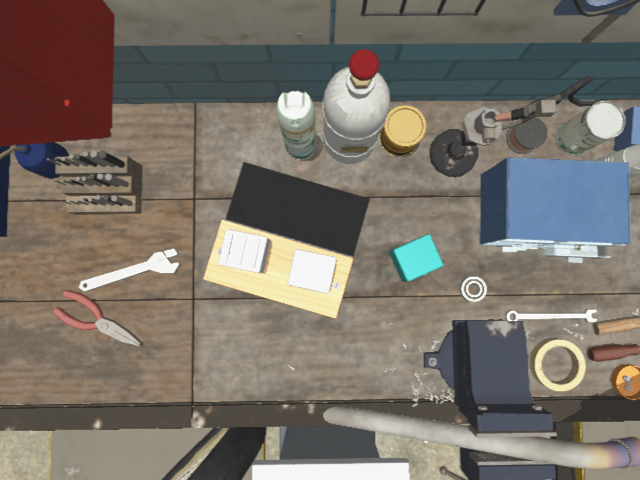

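View pics/side0.png

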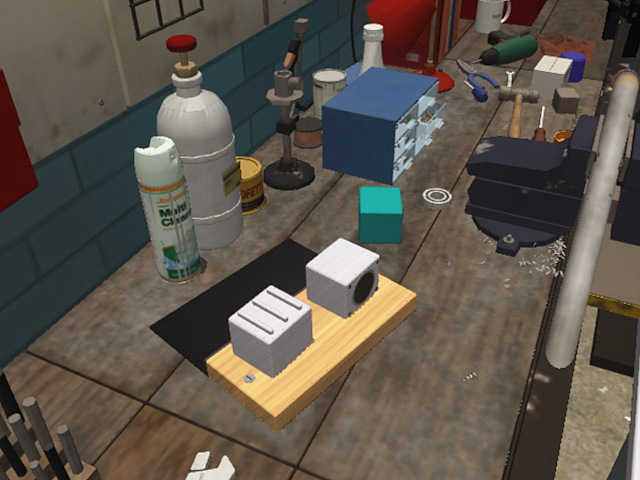

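The housing is the right-hand block in the top view, at about (313,270), with its plug face toward the robot in the side view at (366,288). The cover is the ribbed block at (244,250). The mat lies up and to the right of the edge, which runs from (225,222) to (357,256). I'll ignore the turquoise block at (417,258).

```bash
cat > h.py <<'E'
import numpy as np,cv2
from bench import eyes
def cloud(n,d):
    p=eyes.camera_params(n);K=p["camera_matrix"];T=p["pose"]
    v,u=np.mgrid[:480,:640]
    P=np.stack([(u-K[0,2])/K[0,0]*d,(v-K[1,2])/K[1,1]*d,d],-1)
    return P@T[:3,:3].T+T[:3,3]
def rect(W,m,name):
    c=cv2.findContours(m.astype(np.uint8),cv2.RETR_EXTERNAL,cv2.CHAIN_APPROX_NONE)[0]
    c=[k for k in c if cv2.contourArea(k)>300]
    for k in c:
        f=np.zeros(m.shape,np.uint8);cv2.drawContours(f,[k],-1,1,-1);f=(f>0)&m
        q=W[f];r=cv2.minAreaRect((q[:,:2]*1000).astype(np.float32))
        print(name,"px",k[:,0].mean(0).round(),"c",np.round(r[0],1),"size",np.round(r[1],1),"ang",round(r[2],2),"zmed",q[:,2].mean().round(4))
E
python3 - <<'E'
from h import *
z=np.load("top0.npz");W=cloud("top",z["d"]);im=z["im"].astype(int);d=z["d"]
roi=np.zeros(d.shape,bool);roi[150:330,190:385]=1
rect(W,roi&(W[...,2]>.088)&(W[...,2]<.115),"blocks")
hsv=cv2.cvtColor(z["im"],cv2.COLOR_RGB2HSV)
rect(W,roi&(W[...,2]>.022)&(W[...,2]<.045),"timber")
rect(W,roi&(z["im"].max(2)<45)&(W[...,2]<.02),"mat")
# obstacles: max height in coarse xy cells from both views
s=np.load("side0.npz");S=cloud("side",s["d"])
P=np.r_[W[d>0],S[s["d"]>0]]
for x in np.arange(.1,.95,.05):
    row=[]
    for y in np.arange(-.7,.3,.05):
        q=P[(abs(P[:,0]-x)<.025)&(abs(P[:,1]-y)<.025),2]
        row.append("%4d"%(1000*np.percentile(q,99)) if len(q)>5 else "   .")
    print("%.2f"%x,*row)
print("y   ",*["%4d"%(y*1000) for y in np.arange(-.7,.3,.05)])
E
```

```text
blocks px [311. 271.] c [538.   31.5] size [80.  70.8] ang 77.08 zmed 0.0966
blocks px [242. 250.] c [578.2 161.5] size [80.7 70. ] ang 77.49 zmed 0.0977
timber px [278. 268.] c [545.9 100.3] size [280.4 130.3] ang 72.91 zmed 0.0327
0.10 -841 -842 -841 -842 -843 -842    .    .    .   13    .    4    2    3    2    2    2    4    .    .
0.15 -844 -843 -840 -841 -843 -843    .    .    .  129    .    3    4    4    4    4    3   20   77   86
0.20    .    .    2    2    0  219    .  188  189  188    .    .    .    0    1    2    1    0   50   59
0.25    .    4   20  281  328  236  237  230  203  188  143  112   83   53   22    3    3    3    3    5
0.30   62  290  270  314  314   27   27  186  187  186   11   12    4    4    4    3    3    3    3    4
0.35    2   26   31   32   27   27   28  136  136  135   29    5    6    4    4    4    4    3    3    4
0.40   17   24   28   25   27   28    7  133  133  133    5    4    4    3    3    4    3    3    3    3
0.45   20   22   22   16   11   11   12  125  127  126    4    4    4    4   35   34   29    3    3    3
0.50    2    4    4    4   
[... 322 characters left out ...]
  138  138  134    4    4    4    5    7    8    7    8   34   34    3
0.70    .   22   95  138  138  138  137  137  132    4    4    4    5    7    7    7    7    7    7    3
0.75  171   16  201  139  138  137  137  289  289  209   13    4  210  235  222  126    7    7    6    3
0.80  181   59   58  112  111   46  221  290  289  227   76   76  251  337  253  227  224    3    3    3
0.85   57   59   58  112  111  177  199    1   18   19   77   77  251  337  253  222  208    3    3    3
0.90  214  220  238  250  267  326  358  355  347  343  346  353  363  376  387  399  411  417  346  347
y    -700 -649 -599 -549 -499 -449 -399 -349 -299 -249 -199 -149  -99  -49    0   50  100  150  200  250
```

```bash
python3 -m jog '[[[0.5,0,0,-0.8,0],[0.5,0,0,-0.8,0.9],[0.5,0,0,-0.8,0.9],[0.5,0,0,-0.8,0.9],[0.5,0,0,-0.3,0.9],[0.5,0,0,0,0.9],[0.5,0,0,0,0.95],[0.5,0,0,0,0.95],[0.5,0,0,0,0.95],[0.5,0,0,0,0.95]]]'
```

```text
time: 1.35
position: [0.2702, -0.591, 0.3619]
tool_rot: [-3.106, 0.467, 0.001]
ft_force: [0.5, 0.3, 0.3]
grip_width: 0.499
```

```bash
python3 -m jog '[[[0.5,0.8,-0.5,0,0],[0.5,0.8,-1,0,0],[0.5,0.6,-1,0,0],[0.5,0.4,-1,0,0],[0.5,0,-1,0,0],[0.5,0,-1,0,0],[0.5,0,-1,0,0],[0.5,0,-1,0,0],[0.5,0,-1,0,0],[0.5,0,-1,0,0]]]'
```

```text
time: 2.6
position: [0.4805, -0.2565, 0.3621]
tool_rot: [-3.107, 0.462, 0.001]
ft_force: [0.4, -0.6, -0.4]
grip_width: 0.501
```

```bash
python3 -m jog '[[[0.5,-0.4,-1,0,0],[0.5,-0.4,-1,0,0],[0.5,-0.4,-1,0,0],[0.5,-0.4,-1,0,0],[0.5,-0.5,-1,0,0],[0.5,-0.4,-1,0,0],[0.5,0,-0.3,0,0],[0.5,0,0,0,0]]]'
```

```text
time: 3.6
position: [0.4582, 0.0124, 0.3623]
tool_rot: [3.107, -0.46, -0.0]
ft_force: [-0.1, -0.7, 0.6]
grip_width: 0.501
```

```bash
python3 -m jog '[[[0.5,-0.2,-0.6,0.4,0],[0.5,0,-0.38,0.8,0],[0.5,0,0,0.9,0],[0.5,0,0,0.9,0],[0.5,0,0,0.9,0],[0.5,0,0,0.9,0],[0.5,0,0,0.8,0],[0.5,0,0,0.4,0],[0.5,0,0,0,0]]]'
python3 - <<'E'
from h import *
im,d=eyes.get_image("side");cv2.imwrite("pics/side1.png",im[:,:,::-1])
E
```

```text
time: 4.72
position: [0.4614, 0.0511, 0.1217]
tool_rot: [3.107, -0.465, -0.004]
ft_force: [-0.1, 0.7, 0.3]
grip_width: 0.495
```

View pics/side1.png

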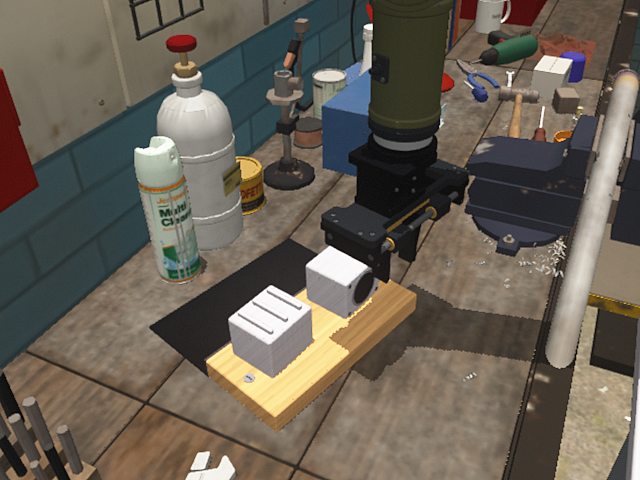

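The gripper stands behind the housing, its fingers straddling the plug face, and its body is clear of the cover. Next I lower it and close in.

```bash
python3 -m jog '[[[0.5,0,0,0.7,0],[0.5,0,0,0.6,0],[0.5,0.2,0,0,0],[0.5,0.3,0,0,0],[0.5,0.15,0,0,0],[0.5,0.1,0,0,0],[0.5,0.1,0,0,0],[0.5,0.1,0,0,0],[0.5,0.1,0,0,0],[0.5,0,0,0,0]]]'
python3 - <<'E'
from h import *
im,d=eyes.get_image("side");cv2.imwrite("pics/side2.png",im[150:400,150:480,::-1].repeat(2,0).repeat(2,1))
E
```

```text
time: 6.02
position: [0.5022, 0.04, 0.0703]
tool_rot: [-3.107, 0.462, -0.0]
ft_force: [-2.9, 2.2, 0.6]
grip_width: 0.502
```

View pics/side2.png

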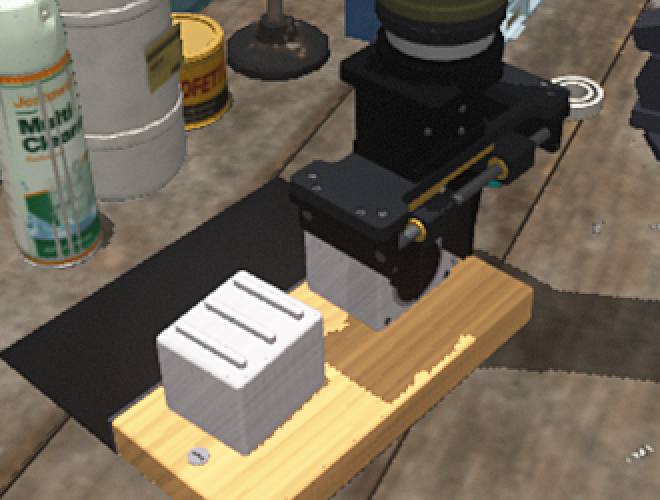

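The fingers touch the plug face (about 3.6 N) and the housing is sliding. I'll push on slowly.

```bash
python3 -m jog '[[[0.5,0.1,0,0,0],[0.5,0.1,0,0,0],[0.5,0.1,0,0,0],[0.5,0.1,0,0,0],[0.5,0.1,0,0,0],[0.5,0.1,0,0,0],[0.5,0.1,0,0,0],[0.5,0.1,0,0,0],[0.5,0.05,0,0,0]]]'
```

```text
time: 7.2
position: [0.5348, 0.0301, 0.0708]
tool_rot: [-3.107, 0.462, 0.0]
ft_force: [-6.2, 1.1, 3.5]
grip_width: 0.501
```

```bash
python3 -m jog '[[[0.5,0.05,0,0,0],[0.5,0.05,0,0,0],[0.5,0.05,0,0,0],[0.5,0.05,0,0,0],[0.5,0.05,0,0,0],[0.5,0,0,0,0],[0.5,0,0,0,0]]]'
python3 - <<'E'
from h import *
im,d=eyes.get_image("side");cv2.imwrite("pics/side3.png",im[150:400,150:480,::-1].repeat(2,0).repeat(2,1))
E
```

```text
time: 8.07
position: [0.5446, 0.0267, 0.0705]
tool_rot: [3.107, -0.463, 0.001]
ft_force: [-0.2, -0.2, -0.2]
grip_width: 0.5
```

View pics/side3.png

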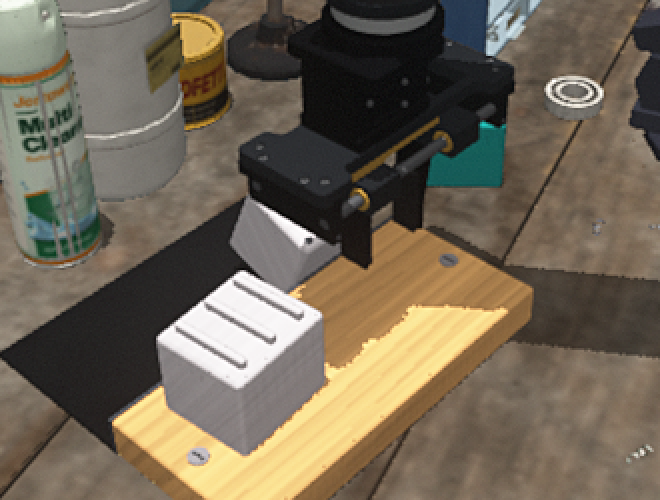

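The housing is tilted over the edge at about (285,240) in the crop, and there is no contact force. It could still be moving or it could be leaning, so I'll wait and look again.

```bash
python3 -m jog '[[[0.5,0,0,0,0],[0.5,0,0,0,0],[0.5,-0.3,0,0,0],[0.5,-0.3,0,0,0],[0.5,0,0,0,0]]]'
python3 - <<'E'
from h import *
im,d=eyes.get_image("side");cv2.imwrite("pics/side4.png",im[150:400,150:480,::-1].repeat(2,0).repeat(2,1))
W=cloud("side",d)
# profile in step frame around the housing's y
a=np.radians(-17.1);R=np.array([[np.cos(a),-np.sin(a)],[np.sin(a),np.cos(a)]])
q=(W[...,:2]-[.608,.081])@R
m=(q[...,1]>-.105)&(q[...,1]<-.03)&(d>0)&(W[...,2]<.125)
for x in np.arange(-.06,.11,.01):
    z=W[...,2][m&(abs(q[...,0]-x)<.004)]
    print(round(x,3),len(z),np.percentile(z,[5,50,97]).round(3) if len(z) else "")
E
```

```text
time: 8.75
position: [0.5199, 0.0345, 0.0705]
tool_rot: [3.107, -0.461, -0.001]
ft_force: [0.2, -0.5, 0.3]
grip_width: 0.502
-0.06 241 [0.03  0.032 0.12 ]
-0.05 163 [0.03  0.031 0.033]
-0.04 134 [0.03  0.032 0.033]
-0.03 117 [0.03  0.031 0.033]
-0.02 121 [0.03  0.032 0.033]
-0.01 109 [0.03  0.031 0.034]
0.0 63 [0.029 0.031 0.033]
0.01 0 
0.02 636 [0.011 0.032 0.071]
0.03 27 [0.071 0.074 0.075]
0.04 50 [0.072 0.073 0.076]
0.05 64 [0.072 0.074 0.076]
0.06 69 [0.073 0.074 0.076]
0.07 92 [0.073 0.074 0.076]
0.08 73 [0.072 0.073 0.075]
0.09 8 [0.002 0.004 0.005]
0.1 28 [0.002 0.003 0.006]
```

View pics/side4.png

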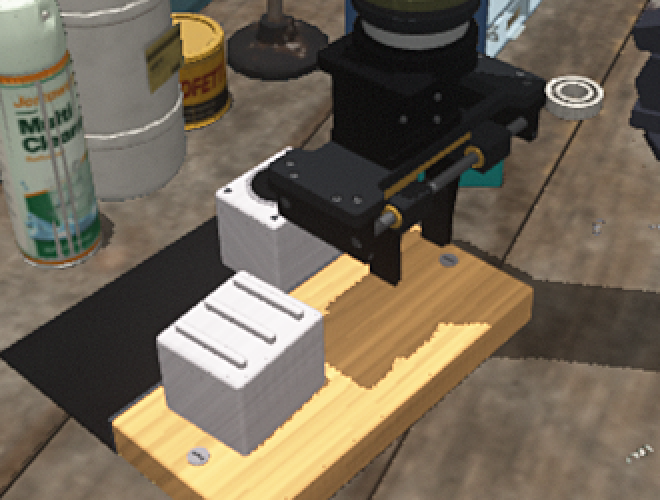

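The housing landed flat: its top is level at 0.074 m (4 + 70 mm) with the plug facing up. I'll back off and check from above.

```bash
python3 -m jog '[[[0.5,-0.8,0,0,0],[0.5,-0.5,0,-0.5,0],[0.5,0,0,-1,0],[0.5,0,0,-1,0],[0.5,0,0.7,-1,0],[0.5,0,1,-0.5,0],[0.5,0,1,0,0],[0.5,0,1,0,0],[0.5,0,1,0,0],[0.5,0,0,0,0]]]'
python3 - <<'E'
from h import *
im,d=eyes.get_image("top");cv2.imwrite("pics/top5.png",im[130:350,180:460,::-1].repeat(2,0).repeat(2,1))
W=cloud("top",d);roi=np.zeros(d.shape,bool);roi[150:330,190:385]=1
rect(W,roi&(W[...,2]>.088)&(W[...,2]<.115),"cover")
rect(W,roi&(W[...,2]>.064)&(W[...,2]<.084),"housing")
E
```

```text
time: 10.05
position: [0.4158, -0.1339, 0.2307]
tool_rot: [3.105, -0.472, 0.001]
ft_force: [1.0, 0.7, 0.4]
grip_width: 0.498
cover px [242. 250.] c [578.2 161.3] size [80.3 70.1] ang 77.69 zmed 0.0977
housing px [327. 221.] c [635.7  -0. ] size [79.9 64.2] ang 73.33 zmed 0.0749
```

View pics/top5.png

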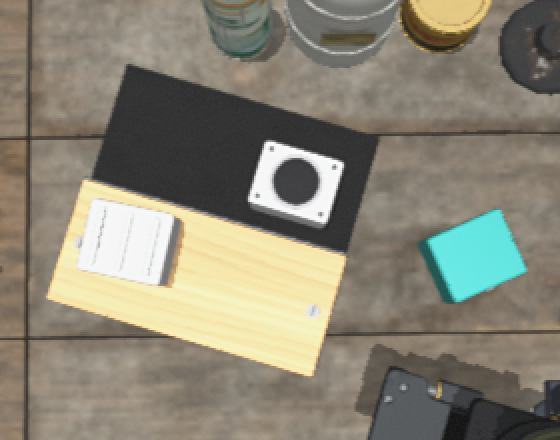

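From above, the housing stands on the mat with its plug up at (296,181), the cover is where it was at (128,242), and the arm is clear.

```bash
python3 -m jog '[[[0.5,0,0,0,0],[0.5,0,0,0,0]]]'; python3 -c "
from bench import job;print(job.close_job())"
```

```text
time: 10.35
position: [0.4171, -0.1296, 0.2306]
tool_rot: [3.108, -0.459, 0.0]
ft_force: [0.1, -0.3, 0.6]
grip_width: 0.503
the job is handed in; nothing more can be done
None
```

The housing now stands on the rubber mat with the black plug on top, and I handed the job in at about 10.4 s. I pushed its plug face slowly over the steel edge with the half-open fingers, without gripping or lifting it, until it tumbled a quarter turn. Then I backed the arm clear.

- **Housing:** its top is level at about 74–75 mm, which matches 4 mm of mat plus its 70 mm side. The footprint measures 80 x 64 mm.
- **Cover:** its measured centre agrees with the start to within 0.2 mm.
- **Forces:** the readings printed at the end of each move never passed about 7 N at the wrist. In the last reading the arm touched nothing.
- **Disagreements:** one picture caught the housing mid-tumble, still tilted. The next picture showed it flat, and no check failed.

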